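Hold a shelf-pin drilling jig home in the corner of a cabinet side

TASK

Pick up the aluminium drilling jig by its handle and set it flat on the cabinet side, row of bushings along the stile, then push it fully home into the corner so that it bears against the stile and the bottom rail at the same time. Finish while still holding it by the handle, keeping it pressed tight against both for the drilling, and leave everything else on the bench where it is.

Things in the scene. Friction and masses are not known exactly. Their poses are not given: they have to be found in the camera images.
- jig: Loose drilling jig, 0.55-0.85 kg: aluminium plate 80 (x) x 180 (y) x 16 mm, five round steel bushings (15 mm wide, 3 mm proud, 32 mm apart) in a row along y at x = +22 mm, black bow handle along y at x = -10 mm. Origin: centre of the underside, z up. Its +x edge goes to the stile, its +y end to the rail; it starts on the bench within 0.7 rad of that heading. It and the push block may swap places
- jig_handle: The jig's handle, rigid with it: a straight black flat-sided bar 16 mm wide (x), 116 mm long (y), 22 mm high, underside 19 mm and top 41 mm above the plate's top, on two 16 mm square posts 50 mm either side of its middle (84 mm free between). Origin: on the plate's top under the bar's middle; axes as the jig
- jig_grip (a point): Middle of the handle bar, 46 mm above the jig's underside, at x = -10 mm, y = 0 of the jig
- jig_corner (a point): The jig's lower corner that goes into the panel's corner: x = +40 mm, y = +90 mm, at its underside
- panel: The cabinet side: light plywood board 300 x 450 x 18 mm lying inside face up, held immovably by two dark steel holdfasts (130 mm high, at its far edge and right end, over 130 mm from the jig's place). Origin: at bench level under the inner corner of stile and rail; x across the board to the stile (away from robot), y along it to the rail (robot's left), z up. Free face: x -255 to 0, y -405 to 0
- stile: Dark hardwood stile glued on the board along its far edge: 45 mm wide, 450 mm long, its top 22 mm above the board's face (40 mm above the bench). Its inner face is the plane x = 0 of the panel. Origin and axes as the panel, but at the height of the board's face
- rail: Dark hardwood bottom rail glued across the board's left end: 45 mm wide, 255 mm long, its top 22 mm above the board's face. Its inner face is the plane y = 0 of the panel. Aluminium slides on this wood with a friction of about 0.4. Origin and axes as the stile's
- panel_corner (a point): The inner corner where stile, rail and the board's face meet, 18 mm above the bench; axes as the panel
- push_block: Bystander: wooden saw push block with a black rubber sole, 70 x 150 mm, 28 mm thick, with a round wooden loop handle to 111 mm high; no bushings. Origin: centre of the underside
- pencil: Bystander: flat red carpenter's pencil, 14 x 186 mm, 8 mm high, lying on the board's face, clear of where the jig goes
- pin_tin: Bystander: round open steel tin of brass shelf pins, 72 mm across, 55 mm high
- glue: Bystander: white glue bottle, 60 mm across, 190 mm high, standing at the left
- plane: Bystander: iron bench plane, 245 mm long (its y), 62 mm wide, about 115 mm high, beyond the board
- try_square: Bystander: try square lying flat on the right half of the board, dark wooden stock 115 mm long, 18 mm high, steel blade 150 mm long pointing along the board to the left, clear of where the jig goes
Not all that is in view belongs to the job. What is shaped like the jig but blue or green is not meant.

How it is judged (in metres and radians):
On the way:
1. the jig is lifted clear of the bench by its handle (height (world z) of jig above 0.05 m and contact force between jig_handle and the fingers above 1 N), for 0.2 s.
At the end, for the whole second after the job is handed in: Jig flat on the board (0.03 rad), its bushing-side corner within 5 mm of the corner of stile and rail, square to them within 0.025 rad, pressing on each with over 1.5 N, at rest, the fingers still on its handle, through the last second (contact force between jig and stile above 1.5 N and contact force between jig and rail above 1.5 N and distance between jig_corner and panel_corner below 0.005 m and angle between the y axis of jig and the y axis of panel, either way round below 0.025 rad and angle between jig's own z axis and vertical below 0.03 rad and contact force between jig_handle and the fingers above 1 N and linear speed of jig below 0.01 m/s); the arm keeps its last pose, push and grip.
It fails at once if another thing on the bench is shifted by more than 30 mm (distance of any of push_block, pencil, pin_tin, glue, plane, try_square from where it was at the start of the episode above 0.03 m).
It also fails if it takes over 69 s, if anything falls off the work surface, if the arm or the gripper's body presses on something with over 40 N, if the wrist force passes 120 N, or if a joint passes its speed limit or range.

ROBOT

A 6-joint arm with a two-finger parallel gripper is mounted at the origin on the work surface. World frame = base frame: x ahead of the robot, y to its left, z up, the work surface at z = 0. Lengths are in mm, angles in rad, forces in N, time in s.
With the tool pointing down it reaches from about 275 to 825 mm from the base axis. Payload 5.2 kg.
Tool frame: the origin (TCP) lies at the very end of the fingers, on their centre line; the grasp point (between the pads) lies 19 mm behind it; z points along the fingers, y is the line along which they close (so a half turn about z gives the same grasp; the last joint's range is limited). The gripper opens to 93 mm and grips with 3 to 60 N. Pads are 15 mm wide; open, the fingers measure 128 mm over their backs; the gripper's body (75 mm by 188 mm) begins 65 mm behind the grasp point.
Start: joints at [-1.355, 0.259, 1.535, -0, 1.348, -0.203], TCP at [223.686, -502.463, 218.653] pointing down, gripper open.
Joint ranges: [-3.14, 3.14], [-0.91, 2.08], [0.19, 2.58], [-1.22, 4.36], [0.22, 2.71], [-3.12, 3.12]. Speed limits (rad/s): [2.57, 2.57, 3.14, 3.14, 3.14, 3.14].

INTERFACE

Orientations are given as [roll, pitch, yaw] about the fixed x, y, z axes, in that order (R = Rz(yaw) Ry(pitch) Rx(roll)).
In Python, from bench import robot gives the robot as it stands. The module is installed in compiled form; this text tells all that it offers. Calls block until the motion is done:
- robot.move_ptp(position, orientation): joint-space move of the TCP to a pose.
- robot.move_linear(position, ori=None, speed=150, f_stop=None): straight line of the TCP; ori=None keeps the orientation; speed is the mean speed in mm/s. With f_stop (N) it stops when the force on the tool has changed by that much, and returns True; else False.
- robot.move_j(angles): joint-space move.
- robot.move_gripper(opening): opening from 0.0 (shut) to 1.0 (fully open); the grip force is fixed at half the most; returns when the fingers have stopped.
- robot.sleep(seconds).
- robot.inverse_kinematics(position, orientation): joint angles nearest the present ones, or None.
- robot.get_image(name): name is "scene" or "top" or "wrist"; returns a dict with "img" (480x640x3 uint8, blue, green, red), "fovy" (degrees; the focal length in pixels is half the picture's height over the tangent of half this angle, whatever the lens; pixels are square), "cx", "cy" (the principal point, pixels), "k1" (the pictures are not rectified: a ray, as slopes to the right and down, at radius r is drawn at 1 + k1 r^2 times it, then the intrinsics apply), "eye" and "orientation" of the camera in the world. Camera axes: x right, y down, z forward; pixel columns grow to the right and rows downward; lengths in mm; the calibration is good to about 2 mm. A picture is of the moment at which its call begins. There is no depth.
A pose or a line that the arm cannot do raises robot.MotionError and nothing moves.
- robot.hand_in(): hands the job in; it is judged then, once.
Readings, each from a call of its own:
- robot.current_t(): time.
- robot.current_qpos(): joint angles.
- robot.current_joint_vel(): joint speeds.
- robot.current_joint_efforts(): joint torques, N m.
- robot.current_tcp_pos(): TCP position.
- robot.current_eef_rot(): TCP orientation.
- robot.current_contact_force(): force on the tool from outside, world axes, zero at the start.
- robot.current_ft_torque(): the same for the moment, N m.
- robot.current_gripper_width(): opening from 0.0 (shut) to 1.0 (fully open).
- robot.current_finger_force(): force on a finger pad.
Only numpy, scipy, OpenCV 4.12 (cv2) and the standard library are available. Lean on these libraries where they do the work, as an engineer would, in place of code of your own. Each camera call takes 0.05 s, during which the arm holds its last target. There are 200 camera calls.

## Working session

There is one attempt and no reset: what is moved stays moved. The work goes in short steps, each a Python script; the robot and the scene stay as the last script left them, time stands still between calls to the robot, and variables do not carry over. Pictures are saved under pics/ and viewed, at most 10 in all, crops included, and the job is handed in when it is done.

```bash
mkdir -p pics
cat > h.py <<'E'
import numpy as np, cv2
from scipy.spatial.transform import Rotation as R
from bench import robot
def snap(name,fn=None):
    d=robot.get_image(name)
    if fn: cv2.imwrite('pics/'+fn,d['img']); np.save('pics/'+fn+'.npy',{k:v for k,v in d.items() if k!='img'},allow_pickle=True)
    return d
def load(fn): return np.load('pics/'+fn+'.npy',allow_pickle=True).item()
def K(d):
    f=240/np.tan(np.radians(d['fovy'])/2); return np.array([[f,0,d['cx']],[0,f,d['cy']],[0,0,1.]])
def Rc(d):
    o=np.array(d['orientation'],float); return o if o.shape==(3,3) else R.from_euler('xyz',o).as_matrix()
def px2w(d,uv,z):
    n=cv2.undistortPoints(np.array(uv,float).reshape(-1,1,2),K(d),np.array([d['k1'],0,0,0.])).reshape(-1,2)
    r=np.c_[n,np.ones(len(n))]@Rc(d).T; e=np.array(d['eye'],float)
    return e+r*((np.broadcast_to(z,len(n))-e[2])/r[:,2])[:,None]
def w2px(d,P):
    p=(np.array(P,float).reshape(-1,3)-d['eye'])@Rc(d)
    return cv2.projectPoints(p,np.zeros(3),np.zeros(3),K(d),np.array([d['k1'],0,0,0.]))[0].reshape(-1,2)
E
python3 - <<'E'
from h import *
for n in('top','scene'):
    d=snap(n,n+'0.png'); print({k:v for k,v in d.items() if k!='img'})
print(robot.current_t(),robot.current_eef_rot(),robot.current_contact_force())
E
```

```text
{'fovy': 48.22130328799061, 'cx': 311.6337148933323, 'cy': 236.84140983912792, 'k1': -0.09146031383371299, 'eye': array([ 348.29893551,   46.51069443, 1273.13352037]), 'orientation': array([-3.02134391,  0.01257467, -1.59005753])}
{'fovy': 51.429707683875854, 'cx': 313.7043790807039, 'cy': 237.584226614908, 'k1': -0.11053860581011048, 'eye': array([1480.07234149, -335.47030282,  936.77022038]), 'orientation': array([-2.26879705,  0.00419859,  1.17343279])}
0.1 [-3.14001610e+00 -3.20437075e-04  4.18773779e-01] [-0.28978407 -0.5664556  -0.79189684]
```

View pics/top0.png

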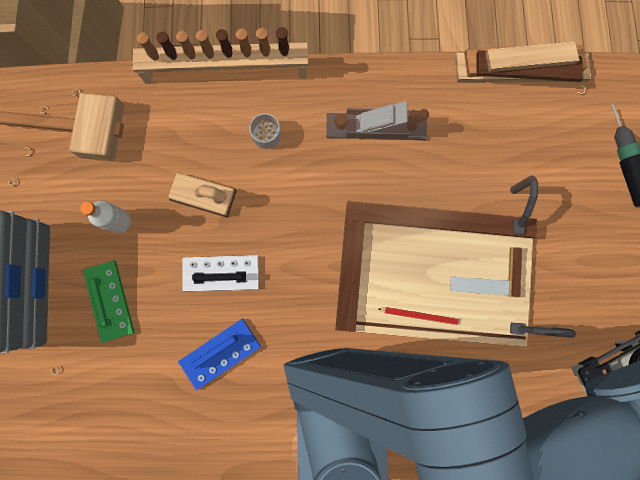

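View pics/scene0.png

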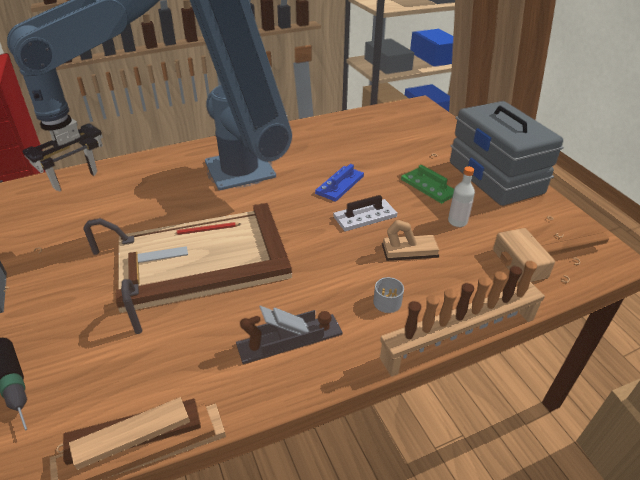

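The top view shows the white jig at about (221,273), bushings on the far side and the black handle at (220,277). The panel's inner corner is near (370,222). The push block (202,195), blue and green decoys, glue (105,215) and tin (265,130) are all apart from it. I'll enlarge both for accurate measurement.

Run:
```python
import cv2,numpy as np
i=cv2.imread('pics/top0.png')
a=cv2.resize(i[245:300,172:272],(800,440),interpolation=cv2.INTER_CUBIC)
cv2.imwrite('pics/jigz.png',a)
b=cv2.resize(i[195:345,335:545],(798,570),interpolation=cv2.INTER_CUBIC)
cv2.imwrite('pics/panz.png',b)
```

```text
(no output)
```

View pics/jigz.png

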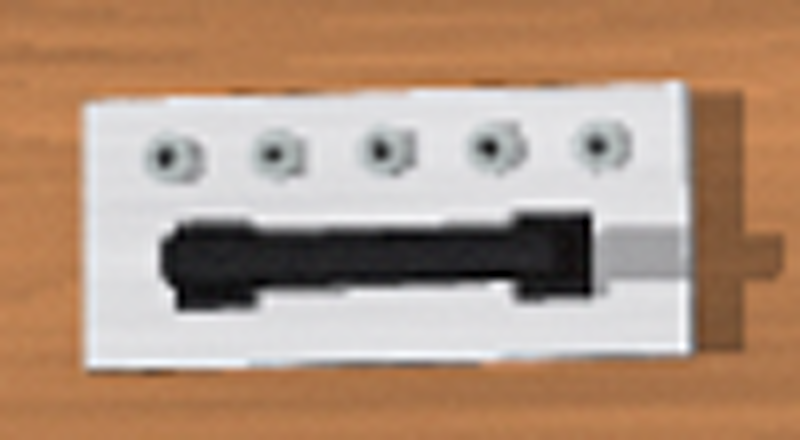

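View pics/panz.png

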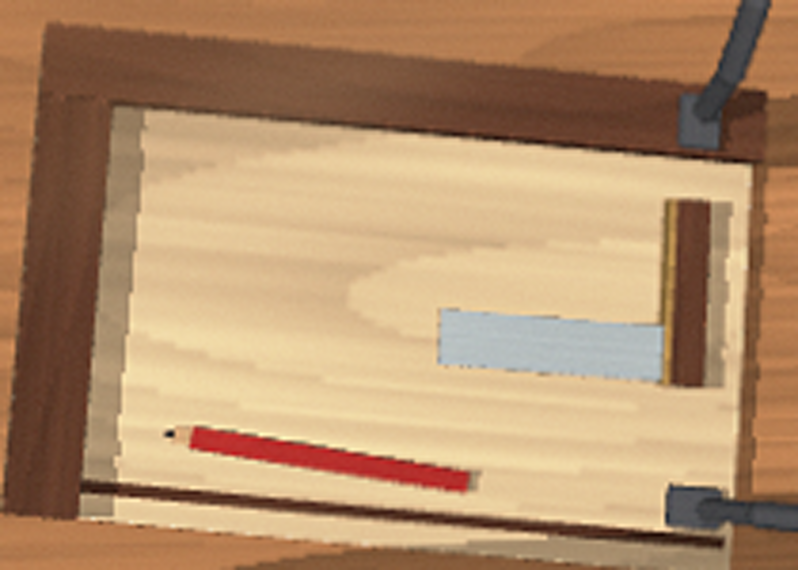

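Crops: jig top corners at about (85,102), (683,82), (690,353), (88,370) (×8). Panel: inner corner about (112,103), stile's inner line to (752,162), rail's inner line to (80,518) (×3.8).

Run:
```python
from h import *
np.set_printoptions(precision=1,suppress=True)
d=load('top0.png')
j=(np.array([(85,102),(683,82),(690,353),(88,370)])+.5)/8-.5+[172,245]
w=px2w(d,j,16); print(w, np.linalg.norm(np.roll(w,-1,0)-w,axis=1), w.mean(0))
e=w[0]+w[3]-w[1]-w[2]; print('yaw y-axis',np.arctan2(-e[0],e[1]))
b=(np.array([(170,157),(278,155),(386,151),(494,147),(602,145)])+.5)/8-.5+[172,245]
print('bush',px2w(d,b,19))
h=(np.array([(165,255),(592,255)])+.5)/8-.5+[172,245]
print('handle',px2w(d,h,57))
s=np.array([3.8,3.8]);o=[335,195]
q=lambda L,z:px2w(d,(np.array(L)+.5)/s-.5+o,z)
print('rail inner z40',q([(112,103),(80,518)],40))
print('stile z18',q([(135,106),(440,134),(752,162)],18))
print('stile z40',q([(112,100),(440,128),(752,160)],40))
print('outer z40',q([(47,24),(765,92),(5,514)],40))
print('pencil',q([(165,434),(475,482)],22),'sq',q([(438,308),(438,365)],20))
print('block', px2w(d,[(176,172),(236,190),(230,216),(168,198)],28))
```

```text
[[458.  367.2  16. ]
 [460.5 189.1  16. ]
 [380.9 187.7  16. ]
 [378.8 365.8  16. ]] [178.1  79.7 178.   79.2] [419.5 277.5  16. ]
yaw y-axis 0.012820777248441714
bush [[441.  340.9  19. ]
 [441.  308.7  19. ]
 [441.6 276.7  19. ]
 [442.2 244.7  19. ]
 [442.1 212.8  19. ]]
handle [[410.2 333.3  57. ]
 [408.  210.8  57. ]]
rail inner z40 [[530.4 -63.4  40. ]
 [280.  -36.8  40. ]]
stile z18 [[ 531.5  -79.7   18. ]
 [ 510.  -269.6   18. ]
 [ 488.3 -467.    18. ]]
stile z40 [[ 532.3  -63.5   40. ]
 [ 510.9 -264.3   40. ]
 [ 487.1 -458.1   40. ]]
outer z40 [[ 580.3  -25.1   40. ]
 [ 529.3 -469.3   40. ]
 [ 283.3    8.    40. ]]
pencil [[ 328.6  -91.2   22. ]
 [ 294.9 -280.1   22. ]] sq [[ 401.7 -262.6   20. ]
 [ 366.7 -261.    20. ]]
block [[662.5 381.6  28. ]
 [614.8 236.7  28. ]
 [552.6 250.9  28. ]
 [599.4 400.   28. ]]
```

Run:
```python
from h import *
np.set_printoptions(precision=3,suppress=True)
jy=0.013; g=np.array([419.5,277.5])-10*np.array([np.cos(jy),np.sin(jy)])
best=[]
for yaw in (np.pi/2+jy,-np.pi/2+jy):
    a=robot.inverse_kinematics([*g,200],[np.pi,0,yaw]); b=robot.inverse_kinematics([472,-147,60],[np.pi,0,yaw-jy-.11]); print(yaw,a,b)
    if a is not None and b is not None: best.append((max(abs(a[5]),abs(b[5])),yaw))
yaw=min(best)[1]; o=[np.pi,0,yaw]
robot.move_ptp([*g,180],o); robot.move_gripper(0.6)
snap('wrist','w1.png')
print(robot.move_linear([*g,75],speed=150), robot.move_linear([*g,28],speed=60,f_stop=6))
robot.move_gripper(0.0)
print(robot.current_t(),robot.current_tcp_pos(),robot.current_gripper_width()*93,robot.current_finger_force(),robot.current_contact_force(),yaw)
```

```text
1.5837963267948965 [ 0.369  0.173  1.692 -0.     1.276  0.356] [-0.528  0.331  1.872  0.     0.939 -0.418]
-1.5577963267948967 [ 0.369  0.173  1.692  0.     1.276 -2.785] [-0.528  0.331  1.872 -0.     0.939  2.724]
False False
6.25 [409.253 277.339  28.062] 15.39321198471342 30.000506043434143 [-2.537  0.592  1.963] 1.5837963267948965
```

View pics/w1.png

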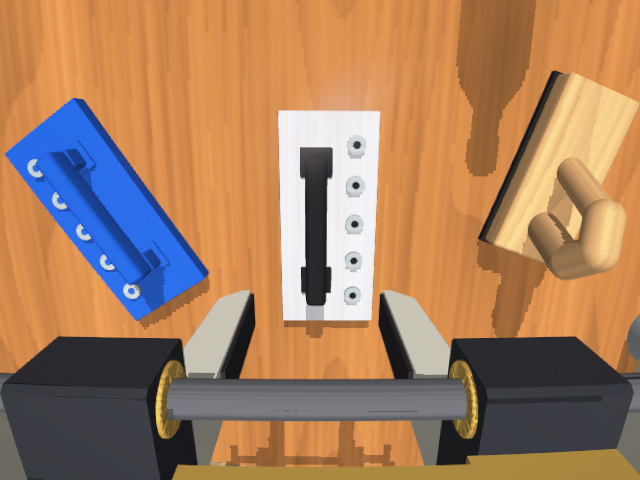

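The wrist view shows the handle (316,230) lying lengthwise between the fingers, bushings on the +x side. The gripper closed to 15.4 mm with 30 N, so the bar is held. Next I lift, carry and check from above.

Run:
```python
from h import *
np.set_printoptions(precision=2,suppress=True)
p=robot.current_tcp_pos()
robot.move_linear([p[0],p[1],150],speed=100); robot.sleep(.3)
print(robot.current_gripper_width()*93,robot.current_contact_force(),robot.current_ft_torque())
py=-0.11; Rp=R.from_euler('z',py).as_matrix()[:2,:2]
t=np.array([531.5,-63.5])+Rp@np.array([-50-15,-90-15]); o=[np.pi,0,np.pi/2+py]
robot.move_linear([*t,150],o,speed=150); robot.sleep(.2)
robot.move_linear([*t,75],speed=100); robot.sleep(.2)
d=snap('top','t2.png'); snap('scene','s2.png'); print(robot.current_t(),robot.current_tcp_pos(),robot.current_contact_force())
a=cv2.resize(d['img'][190:350,330:545],(800,595),interpolation=cv2.INTER_CUBIC); s=cv2.imread('pics/s2.png')[170:330,90:310]
cv2.imwrite('pics/t2z.png',np.hstack([cv2.resize(a,(430,320)),cv2.resize(s,(370,320))]))
```

```text
16.033375043220644 [ 0.3   0.41 -7.18] [-0.06  0.    0.04]
12.4 [ 455.62 -160.86   75.44] [ 0.14 -0.02 -6.78]
```

View pics/t2z.png

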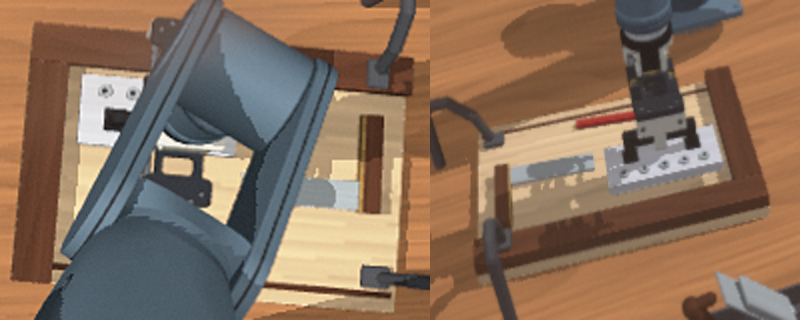

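The jig hangs level and roughly square over its place, its far and left edges short of stile and rail. I lower it, then push home guarded.

Run:
```python
from h import *
np.set_printoptions(precision=2,suppress=True)
py=-0.11; Rp=R.from_euler('z',py).as_matrix()
def st(m): print(m,robot.current_t(),'panel-frame F',Rp.T@robot.current_contact_force(),'T',robot.current_ft_torque(),'corner est',Rp.T@(robot.current_tcp_pos()-[531.5,-63.5,46])+[50,90,0])
p=robot.current_tcp_pos(); st('start')
r=robot.move_linear([p[0],p[1],43],speed=20,f_stop=5); robot.sleep(.3); st(f'down {r}')
for v,f in (([30,0,0],10),([0,30,0],10)):
    p=robot.current_tcp_pos(); r=robot.move_linear(p+Rp@np.array(v),speed=20,f_stop=f); robot.sleep(.4); st(f'{v} {r}')
```

```text
start 12.4 panel-frame F [ 0.14 -0.   -6.78] T [-0.03 -0.02  0.02] corner est [-14.74 -15.1   29.44]
down True 14.0 panel-frame F [-0.25 -0.79  5.51] T [-0.05 -0.05 -0.01] corner est [-14.82 -15.07   0.01]
[30, 0, 0] True 14.8167 panel-frame F [-0.49  0.71  6.33] T [-0.14 -0.19 -0.04] corner est [-14.9  -15.06   0.02]
[0, 30, 0] True 16.05 panel-frame F [-1.46  3.71  1.69] T [ 0.52 -0.22 -0.09] corner est [-14.43  -1.14   0.03]
```

```bash
cat >> h.py <<'E'
py=-0.11; Rp=R.from_euler('z',py).as_matrix()
def F(): return Rp.T@np.mean([(robot.sleep(.02),robot.current_contact_force())[1] for _ in range(5)],0)
def st(m): print(m,round(robot.current_t(),2),'F',F(),'T',Rp.T@robot.current_ft_torque(),'corner',Rp.T@(robot.current_tcp_pos()-[531.5,-63.5,46])+[50,90,0],'grip',robot.current_gripper_width()*93)
E
python3 - <<'E'
from h import *
np.set_printoptions(precision=2,suppress=True)
st('now'); c=np.array(robot.current_tcp_pos())
for k in range(6):
    if F()[2]<-2: break
    c[2]+=.15; robot.move_linear(c,speed=5); 
st('unloaded')
for k in range(22):
    c=c+Rp@[1,0,0]; robot.move_linear(c,speed=15); f=F()
    if k%3==0 or f[0]<-6: st(k)
    if f[0]<-6: break
E
```

```text
now 16.05 F [-1.14  3.34  2.69] T [ 0.56 -0.22 -0.01] corner [-14.42  -1.27   0.03] grip 15.700201125422328
unloaded 16.94 F [ 0.99 -0.36 -3.93] T [ 0.01 -0.38 -0.04] corner [-14.54  -1.34   0.14] grip 16.05482010144737
0 17.36 F [-2.61 -0.97 -1.97] T [-0.1   0.25 -0.03] corner [-13.9   -1.21   0.19] grip 16.098158494625203
3 18.44 F [-0.12 -0.26 -5.66] T [-0.01 -0.04 -0.02] corner [-10.3   -1.18   0.27] grip 15.147592786354874
6 19.52 F [ 0.01 -0.49 -6.55] T [-0.02 -0.08 -0.01] corner [-7.38 -1.2   0.3 ] grip 15.959470165917978
9 20.61 F [ 0.66  0.42 -6.79] T [-0.03 -0.09  0.  ] corner [-4.35 -1.21  0.33] grip 15.722155284512459
12 21.69 F [ 0.31 -0.09 -6.46] T [ 0.02 -0.09 -0.03] corner [-1.32 -1.22  0.34] grip 15.570157093185976
15 22.77 F [-8.31 -1.47  1.06] T [-0.28  1.26 -0.15] corner [-0.45 -1.16  0.34] grip 15.9018690418082
```

Run:
```python
from h import *
np.set_printoptions(precision=2,suppress=True)
q=robot.current_tcp_pos(); c=np.array(q)+Rp@[1.5,0,0]  # roughly the commanded point
c[2]=q[2]
for k in range(12):
    c=c+Rp@[0,.7,0]; robot.move_linear(c,speed=10); f=F(); st(k)
    if f[1]<-9: break
robot.sleep(.5); st('rest')
snap('top','t3.png'); snap('scene','s3.png'); snap('wrist','w3.png')
a=cv2.imread('pics/s3.png')[190:310,150:310]; b=cv2.imread('pics/w3.png')
cv2.imwrite('pics/v3.png',np.hstack([cv2.resize(a,(400,300),interpolation=cv2.INTER_CUBIC),cv2.resize(b,(400,300))]))
```

```text
0 23.19 F [-6.91 -4.36 -0.98] T [-0.61  1.17 -0.16] corner [-0.4  -1.08  0.39] grip 15.510113280782443
1 23.61 F [-7.88 -6.77 -1.74] T [-1.04  1.17 -0.18] corner [-0.39 -1.06  0.4 ] grip 15.969254823373191
2 24.02 F [-8.22 -9.96 -1.77] T [-1.47  1.32 -0.14] corner [-0.41 -1.03  0.42] grip 15.824834641308826
rest 24.61 F [-8.03 -9.82 -1.71] T [-1.46  1.37 -0.17] corner [-0.41 -1.04  0.43] grip 15.855100657175779
```

View pics/v3.png

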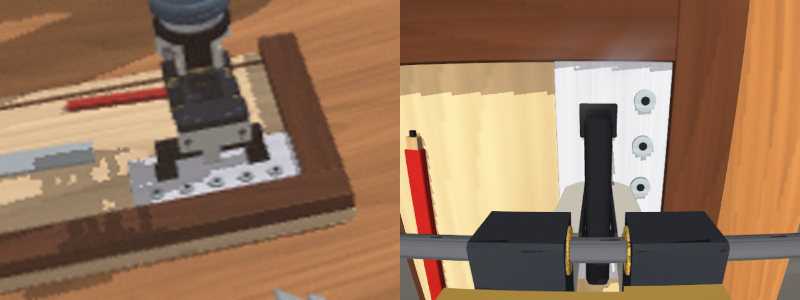

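The jig appears tight in the corner in both views (wrist: both edges flush at stile x≈672 and rail y≈62), reaction about 8 N and 10 N. I'll press slightly down so it seats flat, then check that the forces remain.

Run:
```python
from h import *
np.set_printoptions(precision=2,suppress=True)
for k in range(8):
    c=np.array([531.5,-63.5,46])+Rp@[1.25-50,1.1-90,0.3-.4*k]; robot.move_linear(c,speed=5); st(k)
    if F()[2]>1: break
robot.sleep(1); st('rest'); print(robot.current_eef_rot())
# squareness from wrist view: plate edges against stile/rail
d=snap('wrist','w4.png'); cv2.imwrite('pics/w4z.png',cv2.resize(d['img'][60:330,200:520],(800,600)[:2] if 0 else (711,600),interpolation=cv2.INTER_CUBIC))
```

```text
0 25.09 F [ -9.01 -10.59  -1.44] T [-1.62  1.55 -0.14] corner [-0.41 -1.02  0.44] grip 15.863016486724584
1 25.51 F [-10.1  -10.7    2.19] T [-1.5   1.64 -0.11] corner [-0.42 -1.04  0.32] grip 15.848023316651714
rest 26.68 F [-10.37 -10.75   1.73] T [-1.55  1.63 -0.18] corner [-0.43 -1.03  0.35] grip 16.003562723311905
[-3.13  0.01  1.46]
```

View pics/w4z.png

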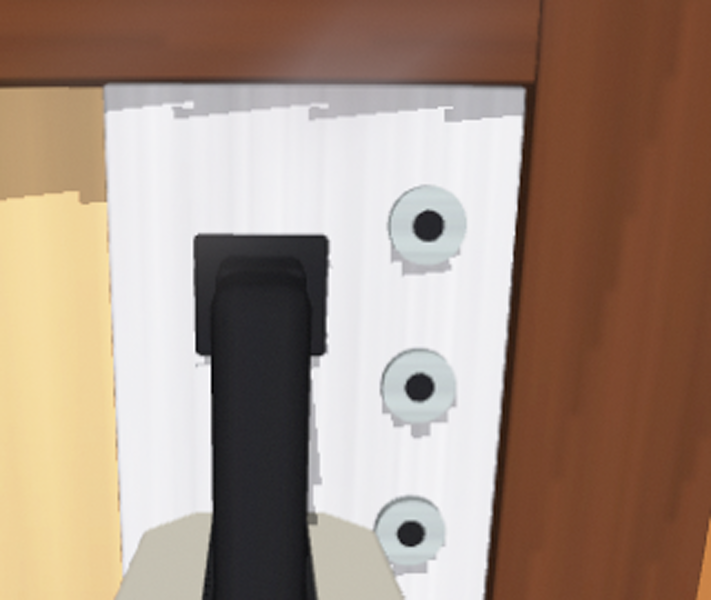

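The plate's edge runs gap-free along both stile and rail, square to them. The forces are steady at about 10 N on each and the tilt is about 0.01 rad, so I hand it in.

```bash
python3 -c "
from bench import robot
print(robot.hand_in(), robot.current_t())"
```

```text
the job is handed in; nothing more can be done
the job is handed in; nothing more can be done
```

The jig sits in the corner, pressed with about 10 N in each direction against stile and rail and still held by its handle; I handed it in after about 27 s of robot time, and no verdict was shown.

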